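# Feed one ebony disc into the bay by the cup

## Robot

A 7-joint arm with a two-finger parallel gripper is mounted at the origin on the work surface. World frame = base frame: x ahead of the robot, y to its left, z up, the work surface at z = 0. Lengths are in m, angles in rad, forces in N, time in s.
With the tool pointing down it reaches from about 0.4 to 0.85 m from the base axis. Payload 10.4 kg.
Tool frame: the origin (TCP) lies on the centre line of the jaws, within the pads' length; the fingertips stand 8 mm ahead of it and the grasp point (between the pads) lies 11 mm behind it; z points along the fingers, y is the direction in which the jaws open and shut (so a half turn about z gives the same grasp; the last joint's range is limited). The gripper opens to 85 mm and grips with 20 to 120 N. Pads are 22 mm wide; open, the fingers measure 114 mm over their backs; the gripper's body (76 mm by 85 mm) begins 54 mm behind the grasp point. The pads swing forward as they close: fully open they stand 13 mm farther back than shut.
Start: joints at [1.244, 0.332, -0.065, 1.46, 0.022, 1.35, -0.088], TCP at [0.187, -0.596, 0.239] pointing down, gripper open.
Joint ranges: [-2.6, 2.6], [-0.5, 2.12], [-1.47, 1.34], [0.16, 2.42], [-1.27, 4.41], [0.06, 2.06], [-2.6, 2.6]. Speed limits (rad/s): [2.22, 2.22, 2.79, 2.79, 3.14, 3.14, 3.14].

## Interface

Orientations are given as a unit quaternion [x, y, z, w].
In Python, from workcell import manip gives the robot as it stands.
- The arm moves only by the tool arm_command, never from a script. Its argument "targets" is text: rows parted by semicolons, each of 6 numbers parted by spaces: the shift along the tool's x, y, z in mm, then the turn, a rotation vector about the tool's x, y, z in rad. A call has 1 to 5 rows; each row shifts and turns the commanded pose from where the row before left it, along the tool's axes as they then stand; what a row does not reach is not made up. A row lasts 1/8 s, in which the tool goes at most 62.5 mm and 10.7 degrees, less where a joint would pass 70% of its speed; a pose out of reach is approached as far as the arm can. A call is refused whole if a number of a shift passes 62.5 or a number of a turn 0.188, either way. A call with a gripper value outside its range is refused whole. "grip" is the finger opening in mm, from 0 to 85.4, set as the call begins (left out, the last holds). The fingers move at their own pace and stop on an object; "squeeze" is the grip in N (left out, the last holds). Time passes only in rows, so rows that do not move let the fingers close. It gives the time, the measured TCP pose, the force and the opening at its end, in the units of the state.
- manip.get_obs(): the state, without advancing time (a new reading comes with each control period).
- manip.camera(name): name is "side" or "top" or "wrist"; returns a dict with "frame" (480x640x3 uint8, red, green, blue), "vertical_fov" (degrees; the focal length in pixels is half the picture's height over the tangent of half this angle, whatever the lens; pixels are square), "cx", "cy" (the principal point, pixels), "rvec" (rotation vector, rad) and "tvec" (3), from world to camera coordinates, as OpenCV has them. Camera axes: x right, y down, z forward; pixel columns grow to the right and rows downward; lengths in m; the calibration is good to about 2 mm. A picture is of the moment at which its call begins. There is no depth.
- manip.hand_in(): hands the job in, once; it reports no verdict.
Trained networks look in a picture, given as the dict that the camera call returned (one of the last four; its "shot" number tells which), for a name from the list of things; names that differ only in an ending like _2 or _b are one class to them, and where a whole thing is asked for, a point or a joint stands for the part that bears it (a point fixed in the world has none). Each returns a list of dicts, best first, with "p" (0 to 1); they miss things now and then, are a little off and sometimes report something else, mostly with a low value. They report only what shows in the picture. A call takes as long as a camera call. They do not tell look-alikes from the thing itself.
- manip.search_frame(picture, name): "xyz" ([x, y, z] in m, in the coordinates of the camera as it stood for that picture, good to about 4 mm: the middle of the surface that is visible of it).
The state is a dict: "clock": time; "joint_pos": joint angles; "joint_velocities": joint speeds; "tau": joint torques, N m; "position": TCP position; "ee_rot": TCP orientation; "ft_force": force on the tool from outside, world axes, zero at the start; "torque": the same for the moment, N m; "grip_width": opening from 0.0 (shut) to 1.0 (fully open).
Only numpy, scipy, OpenCV 4.12 (cv2) and the standard library are available. Lean on these libraries where they do the work, as an engineer would, in place of code of your own. Each camera call takes 0.05 s, during which the arm holds its last target.

## Task

Press the disc feeder's plunger all the way down once and let it come back up, so that a single ebony disc comes out on the lane, then push that disc along the lane with a fingertip until it lies wholly past the dark strip, flat in the end bay on the side where the rosewood cup stands. Press and push only: do not pick up or tip the disc, leave the other discs in the tower, and do not disturb the cup, plaque, canister, compass or stones.

Things in the scene. Friction and masses are not known exactly. Their poses are not given: they have to be found in the camera images.
- feeder: Fixed aluminium disc feeder, T-shaped from above. Origin: on the table under its magazine tower's middle; z up, -x its front where discs come out (at yaw 0 facing the robot), y along its lane. Tower 44 x 44 mm, 69 mm high, dark flat cap, front slit showing the stacked discs. Behind it (x 22 to 92 mm) a grey housing, 52 mm wide, 42 mm high, carries the plunger.
- lane_mid (a point): Middle of the lane floor in front of the tower, at feeder x = -47, y = 0, 12 mm above the table. The straight lane runs along feeder y, 44 mm wide (x -25 to -69), open above; its side lips and end stops are 4 mm high (rims 16 mm above the table), end stops' inner faces at y = +115 and -115 mm. A pressed-out disc comes to lie here, clear of the tower.
- bay_left (a point): Middle of the floor of the end bay at feeder +y (y = +88 mm, x = -47, 12 mm above the table): the lane between the dark strip, 4 mm wide, across the floor at y = +60 mm and the end stop.
- bay_right (a point): The same for the end bay at feeder -y (y = -88 mm; strip at y = -60 mm).
- plunger_top (a point): Centre of the flat top of the plunger's round dark head (32 mm across), at feeder x = +60, y = 0, 80 mm above the table when up. Goes straight down 20 mm to a firm stop against a spring (2.3 N at first, 5.3 N at the bottom) that lifts it back. A blade inside pushes the lowest disc out 2.4 mm per mm pressed; the next disc drops when the plunger comes up.
- plunger (a joint): Plunger travel in m: 0 up (at rest), 0.020 pressed fully down.
- disc1_center (a point): Centre of the lowest of four equal polished ebony discs in the tower, 36 mm across, 12 mm thick, about 15 g, lying flat: the one that is ejected. Its centre is 18 mm above the table in the tower and on the lane floor (top at 24 mm).
- disc2_center (a point): Centre of the second disc of the stack, the same kind; stays in the tower (it may drop 12 mm).
- disc3_center (a point): Centre of the third disc of the stack, the same kind; stays in the tower (it may drop 12 mm).
- disc4_center (a point): Centre of the top disc of the stack, the same kind; stays in the tower (it may drop 12 mm).
- cup: Carved rosewood counter cup, round, open, 68 mm across the rim, 58 mm high; origin under its middle. It stands just past one end of the lane (feeder y about +185 or -185 mm) and so shows which end bay is meant. To be left where it is.
- plaque: White bone inlay plaque 66 x 44 x 7 mm lying flat past the other end of the lane; origin under its middle. To be left where it is.
- canister: Screw-top aluminium canister, 66 mm across, 91 mm high, lid loosened, standing behind the feeder; origin under its middle. To be left where it is.
- compass: Steel drawing compass lying flat behind the feeder, 120 mm long, 46 mm wide, 8 mm thick; origin on the table under its middle. To be left where it is.
- stone1: Smooth grey counting stone, 22 to 26 mm across, 12 mm high, on the table beside the feeder's housing, behind the lane; origin under its middle. To be left where it is.
- stone2: Smooth grey counting stone, 22 to 26 mm across, 12 mm high, on the table beside the feeder's housing, behind the lane; origin under its middle. To be left where it is.
- stone3: Smooth grey counting stone, 22 to 26 mm across, 12 mm high, on the table beside the feeder's housing, behind the lane; origin under its middle. To be left where it is.
- stone4: Smooth grey counting stone, 22 to 26 mm across, 12 mm high, on the table beside the feeder's housing, behind the lane; origin under its middle. To be left where it is.
- stone5: Smooth grey counting stone, 22 to 26 mm across, 12 mm high, on the table beside the feeder's housing, behind the lane; origin under its middle. To be left where it is.
Not all that is in view belongs to the job. There is more than one size of the cup; the one meant has the size given above.

How it is judged:
On the way, in this order (a step that is already met when the one before it is completed fails the run):
1. the plunger is pressed all the way down (value of joint plunger above 0.017 m), for 0.05 s.
2. the plunger is back up and the one disc lies flat on the lane in front of the tower (value of joint plunger below 0.003 m and linear speed of disc1 below 0.02 m/s and x of disc1_center in the frame of feeder between -0.058 and -0.037 m and z of disc1_center in the frame of feeder between 0.015 and 0.021 m and angle between disc1_center's own z axis and vertical below 0.1 rad), for 0.1 s.
At the end, for the whole second after the job is handed in: The ejected disc lies flat and still on the lane floor, wholly past the dark strip (its centre at least 79 mm from the feeder's middle along the lane) in the end bay on the cup's side; the plunger is up (within 3 mm); the other three discs are in the tower (((y of cup in the frame of feeder above 0 m and y of disc1_center in the frame of feeder above 0.079 m) or (y of cup in the frame of feeder below 0 m and y of disc1_center in the frame of feeder below -0.079 m)) and value of joint plunger below 0.003 m and linear speed of disc1 below 0.01 m/s and x of disc1_center in the frame of feeder between -0.058 and -0.037 m and z of disc1_center in the frame of feeder between 0.015 and 0.021 m and angle between disc1_center's own z axis and vertical below 0.1 rad and x of each of disc2_center, disc3_center, disc4_center in the frame of feeder above -0.012 m); the robot touches nothing.
It fails at once if a second disc is ejected (not (x of disc2_center in the frame of feeder above -0.012 m) or not (x of disc3_center in the frame of feeder above -0.012 m) or not (x of disc4_center in the frame of feeder above -0.012 m)).
It fails at once if the disc is lifted or tipped (centre more than 12 mm above its lying height, or tilted more than 0.4 rad) (z of disc1_center in the frame of feeder above 0.03 m or angle between disc1_center's own z axis and vertical above 0.4 rad).
It fails at once if the cup, plaque, canister, compass or a stone is moved more than 12 mm or the cup or canister is tipped (distance of any of cup, plaque, canister, compass, stone1, stone2, stone3, stone4, stone5 from where it was at the start of the episode above 0.012 m or angle between any of cup, canister's own z axis and vertical above 0.3 rad).
It also fails if it takes over 40 s, if anything falls off the work surface, if the arm or the gripper's body presses on something with over 40 N, if the wrist force passes 120 N, or if a joint passes its speed limit or range.

## Working session

There is one attempt and no reset: what is moved stays moved. The work goes in short steps, Python scripts to look and compute and a tool call to move; the robot and the scene stay as the last step left them, time stands still between calls to the robot, and variables do not carry over. Pictures are saved under pics/ and viewed, and the job is handed in when it is done.

Besides the shell and the picture viewer there is one more tool, called after "Emit:" as name(argument=value, ...) on one line, values as JSON. arm_command: Moves the arm, as the interface text tells. Its arguments: {"type":"object","properties":{"targets":{"type":"string"},"grip":{"type":"number"},"squeeze":{"type":"number"}},"required":["targets"]}

```bash
ls; mkdir -p pics; python3 - <<'E'
from workcell import manip
import cv2
o=manip.get_obs();print(o)
for n in("top","side","wrist"):
    p=manip.camera(n);cv2.imwrite(f"pics/{n}0.png",p["frame"][:,:,::-1]);print(n,{k:v for k,v in p.items() if k!="frame"})
    if n!="wrist":
        for t in("feeder","plunger_top","cup","plaque","canister","compass","disc1_center"):
            print(t,[(round(d["p"],2),d["xyz"]) for d in manip.search_frame(p,t)][:3])
print(manip.get_obs()["clock"])
E
```

```text
pics
{'clock': 0.0, 'joint_pos': array([ 1.24439135,  0.33288932, -0.06469668,  1.46094621,  0.0216125 ,
        1.34992272, -0.08846776]), 'joint_velocities': array([-0.00190848, -0.00084822, -0.00126392, -0.0007808 , -0.00029262,
        0.00017378,  0.00024923]), 'tau': array([ 2.21642813e-04, -6.25433922e+01,  4.95546323e-02, -3.91610813e+01,
        1.62785430e-02,  9.99060692e-03, -3.69871634e-05]), 'position': array([ 0.18684744, -0.59602462,  0.2385027 ]), 'ee_rot': array([ 9.88480712e-01,  1.51345112e-01, -1.51700641e-04, -7.18993887e-04]), 'ft_force': array([-0.00247041, -0.06673546,  0.60288809]), 'torque': array([ 0.02925186, -0.01845325,  0.01104863]), 'grip_width': 1.0028356813301391}
top {'vertical_fov': 44.68556130858361, 'cx': 320.4864822521095, 'cy': 232.6971624162949, 'rvec': array([ 2.03884002, -2.18208217,  0.24309301]), 'tvec': array([0.11322374, 0.5786822 , 1.06561165]), 'shot': 1}
feeder [(0.78, [-0.0265, 0.0694, 1.1663])]
plunger_top []
cup [(0.88, [-0.2496, -0.0509, 1.1802]), (0.62, [-0.2181, 0.0617, 1.1537])]
plaque [(0.83, [0.1459, 0.1039, 1.1648])]
canist
[... 280 characters left out ...]
9794, -2.74363385,  1.2382588 ]), 'tvec': array([0.6087336 , 0.08589225, 0.94273561]), 'shot': 2}
feeder [(0.65, [0.0522, 0.0707, 0.9501])]
plunger_top [(0.53, [-0.0144, -0.0032, 0.9355]), (0.15, [0.0098, 0.1523, 0.815])]
cup [(0.92, [-0.1097, 0.1574, 0.8256]), (0.9, [0.1081, 0.2108, 0.7304]), (0.72, [0.0123, 0.1496, 0.8207])]
plaque [(0.74, [0.1532, -0.0361, 1.0746]), (0.69, [0.051, 0.0686, 0.9479]), (0.46, [-0.0173, -0.0071, 0.9292])]
canister []
compass []
disc1_center []
wrist {'vertical_fov': 62.33856967158275, 'cx': 312.0280810206992, 'cy': 245.87681094512268, 'rvec': array([-2.32548937,  1.70638647,  0.26365025]), 'tvec': array([-0.62542444, -0.0406786 ,  0.37859883]), 'shot': 3}
0.85
```

View pics/top0.png

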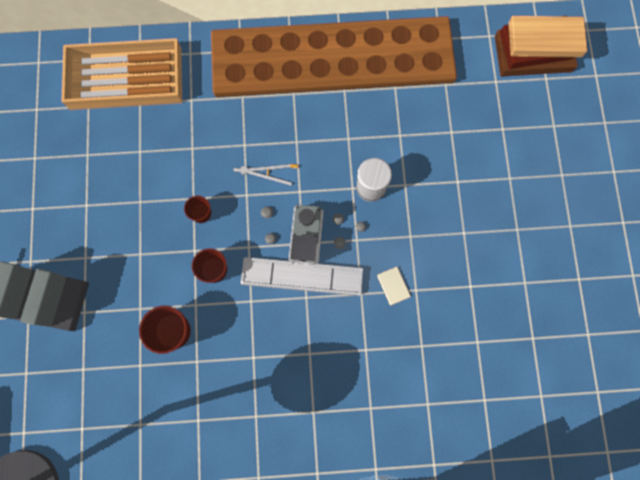

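View pics/side0.png

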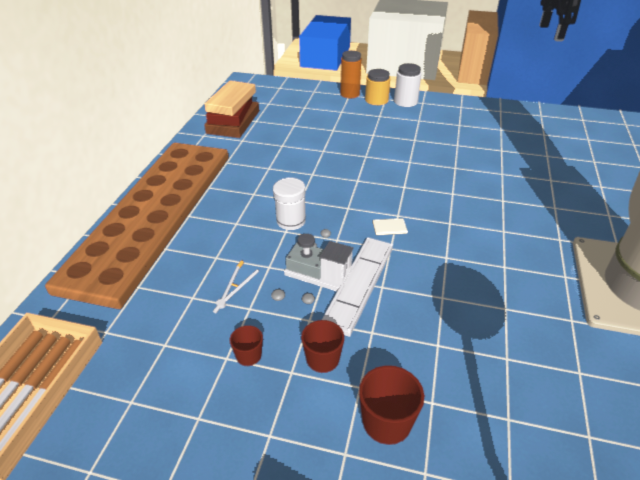

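```bash
python3 - <<'E'
import cv2
a=cv2.imread("pics/top0.png")[190:310,225:385]
cv2.imwrite("pics/topc.png",cv2.resize(a,None,fx=5,fy=5,interpolation=cv2.INTER_CUBIC))
a=cv2.imread("pics/side0.png")[225:345,270:430]
cv2.imwrite("pics/sidec.png",cv2.resize(a,None,fx=5,fy=5,interpolation=cv2.INTER_CUBIC))
E
```

```text
(no output)
```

View pics/topc.png

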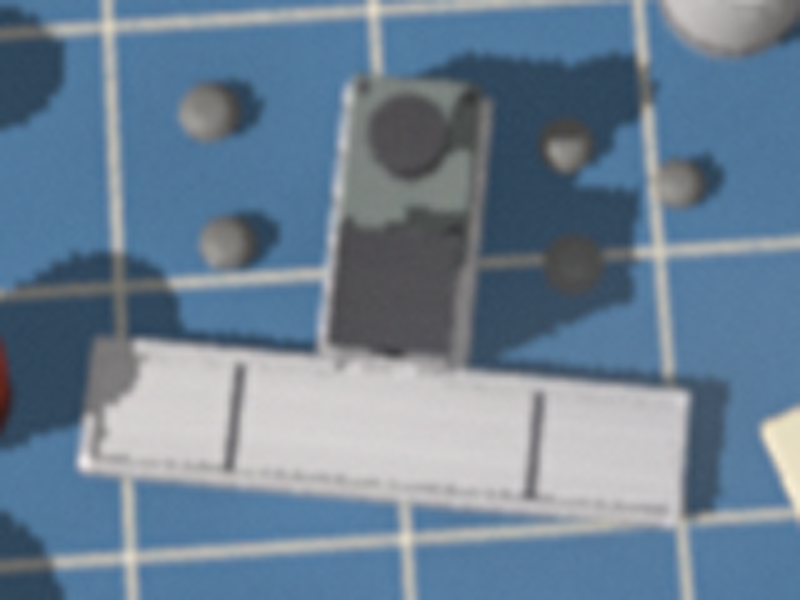

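View pics/sidec.png

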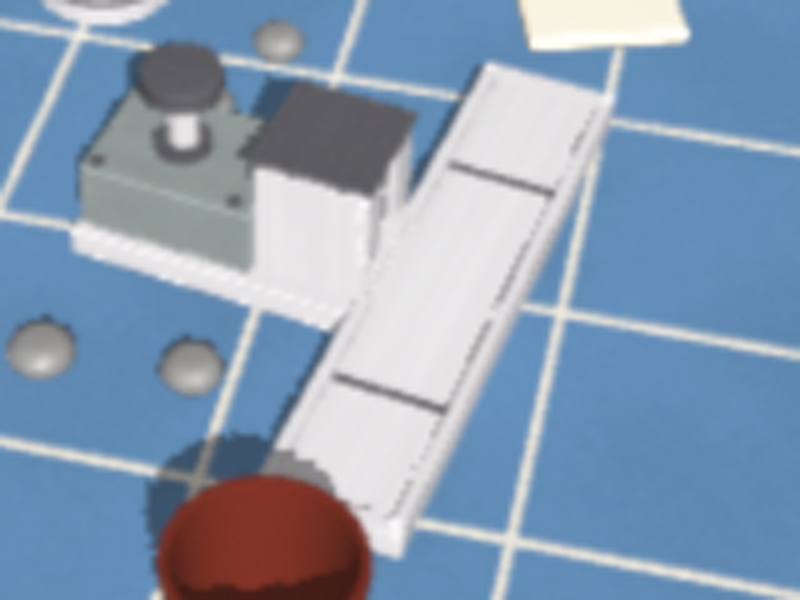

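```bash
cat > h.py <<'E'
import numpy as np,cv2
from scipy.optimize import least_squares
def proj(c,P):
    f=240/np.tan(np.radians(c["vertical_fov"])/2)
    K=np.array([[f,0,c["cx"]],[0,f,c["cy"]],[0,0,1.]])
    return cv2.projectPoints(np.asarray(P,float).reshape(-1,3),np.array(c["rvec"],float),np.array(c["tvec"],float),K,None)[0].reshape(-1,2)
def R(a): return np.array([[np.cos(a),-np.sin(a),0],[np.sin(a),np.cos(a),0],[0,0,1]])
TOP=dict(vertical_fov=44.68556130858361,cx=320.4864822521095,cy=232.6971624162949,rvec=[2.03884002,-2.18208217,.24309301],tvec=[.11322374,.5786822,1.06561165])
SIDE=dict(vertical_fov=50.02547699621499,cx=314.82628428076487,cy=243.28953299081115,rvec=[.34319794,-2.74363385,1.2382588],tvec=[.6087336,.08589225,.94273561])
E
python3 - <<'E'
from h import *
T=np.array([[408,135],[240,364],[230,470],[539,392],[532,497]])/5+[225,190]-.4
S=np.array([[180,72],[335,377],[445,410],[450,163],[553,193],[300,83],[415,113],[375,193],[252,160]])/5+[270,225]-.4
M=np.array([[60,0,80],[-25,60,12],[-69,60,12],[-25,-60,12],[-69,-60,12],[22,-22,69],[-22,-22,69],[-22,22,69],[22,22,69]])/1000
def fit(s):
    def r(q):
        W=M@R(q[2]).T+[q[0],q[1],0]
        o=[]
        if 't' in s:o.append((proj(TOP,W[:5])-T).ravel())
        if 's' in s:o.append((proj(SIDE,W)-S).ravel())
        return np.concatenate(o)
    b=min((least_squares(r,[.6,-.05,a],loss='soft_l1') for a in np.arange(-3,3,.7)),key=lambda z:z.cost)
    print(s,b.x,b.cost);print(np.round(r(b.x).reshape(-1,2),1).tolist());return b.x
fit('t');fit('s');q=fit('ts')
from scipy.spatial.transform import Rotation as Ro
for c,L in((TOP,{"plaque":[.1459,.1039,1.1648],"cup":[-.2496,-.0509,1.1802],"can":[.0987,-.1056,1.1286],"cup2":[-.2181,.0617,1.1537]}),(SIDE,{"c1":[-.1097,.1574,.8256],"c2":[.1081,.2108,.7304],"c3":[.0123,.1496,.8207]})):
    Rm=Ro.from_rotvec(c["rvec"]).as_matrix()
    for k,v in L.items():
        w=Rm.T@(np.array(v)-c["tvec"]);print(k,w.round(3),"feeder",(R(q[2]).T@(w-[q[0],q[1],0])).round(3))
for n,m in dict(plunger=[60,0,80],mid=[-47,0,24],bay=[-47,88,24],cup=[-47,185,58]).items():
    print(n,R(q[2])@np.array(m)/1000+[q[0],q[1],0])
E
```

```text
t [ 0.55734206  0.10869339 -0.15929636] 0.8836661657476759
[[-0.1, -1.0], [0.2, -0.1], [-0.2, 0.5], [0.2, -0.2], [-0.3, 0.7]]
s [ 0.55992003  0.10907663 -0.15017038] 2.2505768661025365
[[0.1, -0.3], [-0.0, -0.0], [1.4, 0.5], [-0.6, 0.3], [0.6, 0.3], [-0.1, -0.0], [-0.6, 0.1], [-1.1, -0.5], [0.4, -0.4]]
ts [ 0.55914609  0.10897319 -0.15279737] 5.152002227452112
[[-0.5, -1.9], [0.1, -0.8], [-0.1, -0.1], [0.1, -1.3], [-0.2, -0.4], [0.6, -0.3], [0.3, -0.0], [1.7, 0.6], [-0.1, 0.4], [1.0, 0.4], [0.4, -0.0], [-0.1, 0.1], [-0.7, -0.5], [0.8, -0.4]]
plaque [ 0.482 -0.066  0.006] feeder [-0.05  -0.184  0.006]
cup [0.663 0.318 0.023] feeder [0.071 0.223 0.023]
can [ 0.681 -0.032  0.086] feeder [ 0.142 -0.12   0.086]
cup2 [0.545 0.295 0.024] feeder [-0.042  0.182  0.024]
c1 [0.662 0.311 0.03 ] feeder [0.071 0.215 0.03 ]
c2 [0.424 0.359 0.051] feeder [-0.172  0.227  0.051]
c3 [0.544 0.279 0.038] feeder [-0.041  0.165  0.038]
plunger [0.61844704 0.09984098 0.08      ]
mid [0.51269368 0.11612676 0.024     ]
bay [0.52608759 0.20310149 0.024     ]
cup [0.54085133 0.29897136 0.058     ]
```

View pics/wrist0.png

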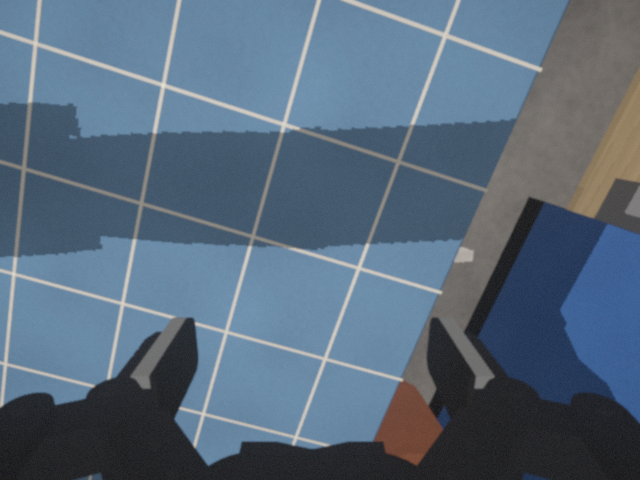

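Emit:
arm_command(targets="30 -26 0 0 0 0; 45 -39 0 0 0 0; 45 -39 0 0 0 0; 45 -39 0 0 0 0; 45 -39 0 0 0 0", grip=0)

```text
clock: 1.48
position: [0.3337, -0.3582, 0.2396]
ee_rot: [0.988, 0.151, 0.0, 0.0]
ft_force: [1.1, -0.5, 0.2]
grip_width: 0.001
```

Emit:
arm_command(targets="45 -39 0 0 0 0; 45 -39 0 0 0 0; 45 -39 0 0 0 0; 45 -39 0 0 0 0; 45 -39 0 0 0 0")

```text
clock: 2.1
position: [0.4901, -0.1049, 0.2397]
ee_rot: [0.989, 0.151, 0.0, 0.0]
ft_force: [1.0, -0.7, 0.7]
grip_width: -0.0
```

Emit:
arm_command(targets="45 -39 0 0 0 0; 45 -39 0 0 0 0; 45 -39 0 0 0 0; 49 -41 0 0 0 0; 0 0 0 0 0 0.15")

```text
clock: 2.72
position: [0.6171, 0.1038, 0.238]
ee_rot: [0.997, 0.079, -0.001, -0.002]
ft_force: [-0.9, -1.0, -0.4]
grip_width: -0.002
```

Emit:
arm_command(targets="0 0 30 0 0 0.15; 0 0 30 0 0 0.157; 0 0 0 0 0 0; 0 0 0 0 0 0")

```text
clock: 3.22
position: [0.6174, 0.0983, 0.1807]
ee_rot: [0.997, -0.075, 0.001, -0.0]
ft_force: [-0.3, 0.7, 0.5]
grip_width: -0.001
```

```bash
python3 - <<'E'
from workcell import manip
import cv2
from h import *
o=manip.get_obs();print(o["position"],o["ee_rot"],o["ft_force"],o["clock"])
for n in("top","side","wrist"):
    p=manip.camera(n);cv2.imwrite(f"pics/{n}1.png",p["frame"][:,:,::-1])
    if n=="wrist":print(p["rvec"],p["tvec"])
E
```

```text
[0.61736216 0.09827342 0.18065407] [ 9.97199680e-01 -7.47817625e-02  6.84505984e-04 -1.34363805e-04] [-0.30448627  0.72172966  0.48741625] 3.225
[-1.90780346  2.21787829  0.34070852] [0.18875048 0.54691947 0.50054535]
```

```bash
python3 - <<'E'
import cv2,numpy as np
a=cv2.imread("pics/side1.png")[150:350,230:430]
b=cv2.imread("pics/top1.png")[150:350,220:420]
cv2.imwrite("pics/sc1.png",np.hstack([cv2.resize(i,(400,400),interpolation=2) for i in(a,b)]))
E
```

```text
(no output)
```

View pics/sc1.png

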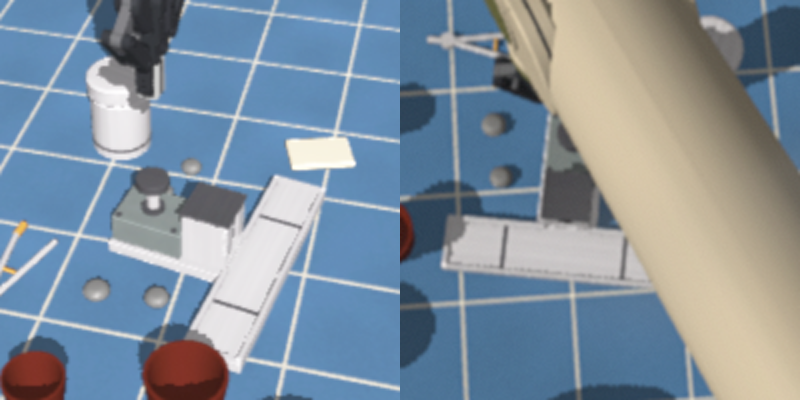

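View pics/wrist1.png

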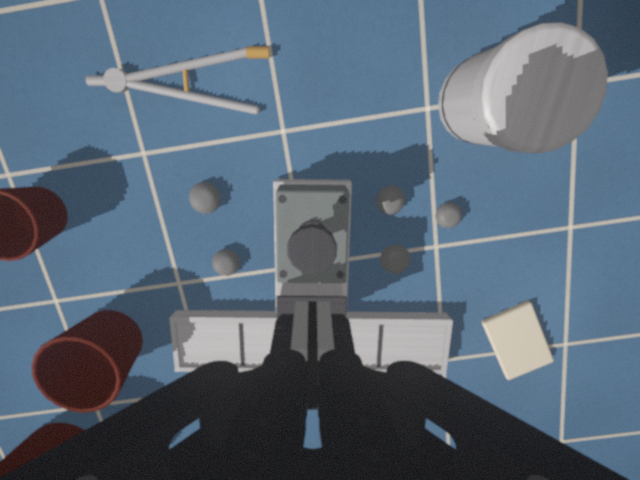

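```bash
python3 - <<'E'
from h import *
W=dict(vertical_fov=62.33856967158275,cx=312.03,cy=245.88,rvec=[-1.90780346,2.21787829,.34070852],tvec=[.18875048,.54691947,.50054535])
f=240/np.tan(np.radians(W["vertical_fov"])/2)
Rm=cv2.Rodrigues(np.array(W["rvec"]))[0];C=-Rm.T@W["tvec"];print("cam",C)
def ray(u,v,z):
    d=Rm.T@np.array([(u-W["cx"])/f,(v-W["cy"])/f,1]);return C+d*(z-C[2])/d[2]
print("plunger",ray(312,246,.08))
for e in((240.5,323,.012),(242,367,.012),(380,326,.012),(380.5,367,.012)):print(ray(*e))
q=[.5591,.109,-.1528]
print(proj(W,[R(q[2])@m+[q[0],q[1],0] for m in np.array([[60,0,80],[-25,60,12],[-69,60,12],[-25,-60,12],[-69,-60,12]])/1000]))
print(proj(W,[[.6174,.0983,.1807],[.6174,.0983,.1727]]))
E
```

```text
cam [0.69213905 0.08560961 0.31449616]
plunger [0.61950393 0.09699496 0.08      ]
[0.53962436 0.17074192 0.012     ]
[0.49687951 0.17823802 0.012     ]
[0.51911288 0.05367126 0.012     ]
[0.47869183 0.05724822 0.012     ]
[[307.68902253 248.33625371]
 [237.99038106 319.14069487]
 [240.64840933 364.02544711]
 [379.47794122 319.56709044]
 [376.81454837 364.44701412]]
[[308.99355807 331.23829785]
 [309.17154333 321.10771862]]
```

Emit:
arm_command(targets="2 0 40 0 0 0; 0 0 40 0 0 0; 0 0 10 0 0 0; 0 0 6 0 0 0; 0 0 0 0 0 0")

```text
clock: 4.0
position: [0.6196, 0.098, 0.0847]
ee_rot: [0.997, -0.076, 0.001, -0.0]
ft_force: [-2.0, -0.7, 3.5]
grip_width: -0.0
```

Emit:
arm_command(targets="0 0 4 0 0 0; 0 0 4 0 0 0; 0 0 4 0 0 0; 0 0 2 0 0 0; 0 0 1 0 0 0")

```text
clock: 4.62
position: [0.6199, 0.098, 0.0698]
ee_rot: [0.997, -0.077, 0.001, -0.0]
ft_force: [-2.2, -1.2, 6.1]
grip_width: 0.0
```

Emit:
arm_command(targets="0 0 1 0 0 0; 0 0 1 0 0 0; 0 0 0 0 0 0")

```text
clock: 5.0
position: [0.6199, 0.0981, 0.0682]
ee_rot: [0.997, -0.077, 0.001, -0.0]
ft_force: [-3.9, -0.9, 8.1]
grip_width: -0.003
```

Emit:
arm_command(targets="0 0 1 0 0 0; 0 0 1 0 0 0; 0 0 0 0 0 0")

```text
clock: 5.38
position: [0.62, 0.0981, 0.0679]
ee_rot: [0.997, -0.077, 0.002, 0.0]
ft_force: [-10.9, -3.6, 23.5]
grip_width: 0.001
```

Firm stop reached (force jumps to 23 N). Releasing.

Emit:
arm_command(targets="0 0 -5 0 0 0; 0 0 -6 0 0 0; 0 0 -6 0 0 0; 0 0 -8 0 0 0; 0 0 -10 0 0 0")

```text
clock: 6.0
position: [0.6185, 0.0978, 0.0995]
ee_rot: [0.997, -0.076, -0.0, 0.0]
ft_force: [0.1, -0.3, -0.1]
grip_width: -0.0
```

Emit:
arm_command(targets="0 0 -30 0 0 0; 0 0 -30 0 0 0; 0 0 0 0 0 0; 0 0 0 0 0 0")

```text
clock: 6.5
position: [0.6185, 0.0976, 0.1589]
ee_rot: [0.997, -0.077, -0.0, 0.0]
ft_force: [-0.2, 0.0, 0.3]
grip_width: 0.003
```

```bash
python3 - <<'E'
from workcell import manip
import cv2,numpy as np
o=manip.get_obs();print(o["position"],o["ft_force"],o["clock"])
p=manip.camera("side");cv2.imwrite("pics/side2.png",p["frame"][:,:,::-1]);a=p["frame"][200:340,270:410,::-1]
print([(d["p"],d["xyz"]) for d in manip.search_frame(p,"disc1_center")][:3])
p=manip.camera("wrist");b=p["frame"][200:420,150:470,::-1]
print(p["rvec"],p["tvec"])
cv2.imwrite("pics/c2.png",np.hstack([cv2.resize(a,(400,400),interpolation=2),cv2.resize(b,(400,275))if 0 else cv2.copyMakeBorder(cv2.resize(b,(400,275)),0,125,0,0,0)]))
E
```

```text
[0.61850856 0.09760046 0.15889587] [-0.24778126  0.0474319   0.27384289] 6.5
[(0.76, [0.0775, 0.0643, 0.9339])]
[-1.90285459  2.21738867  0.34369985] [0.18917827 0.55270996 0.48121267]
```

View pics/c2.png

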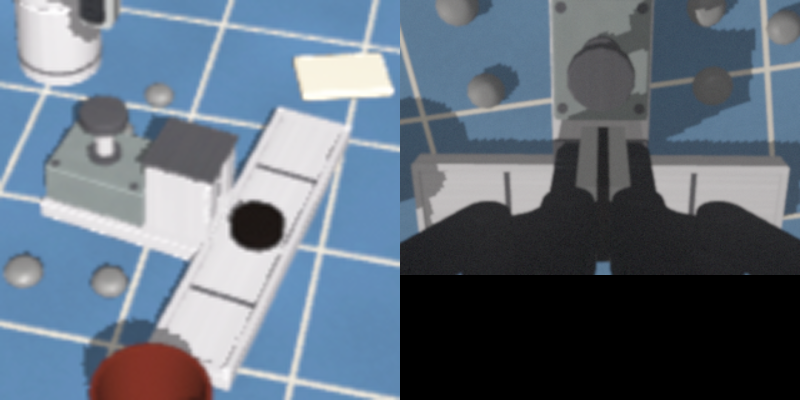

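```bash
python3 - <<'E'
from h import *
q=[.5591,.109,-.1528]
f=240/np.tan(np.radians(SIDE["vertical_fov"])/2)
Rm=cv2.Rodrigues(np.array(SIDE["rvec"]))[0];C=-Rm.T@SIDE["tvec"]
d=Rm.T@np.array([(359.9-SIDE["cx"])/f,(279-SIDE["cy"])/f,1]);w=C+d*(.021-C[2])/d[2]
print(w,R(q[2]).T@(w-[q[0],q[1],0]))
E
```

```text
[0.5124826  0.11949259 0.021     ] [-0.04767129  0.00327488  0.021     ]
```

Emit:
arm_command(targets="-36 17 0 0 0 0; -36 17 0 0 0 0; -36 16 0 0 0 0; 0 0 40 0 0 0; 0 0 0 0 0 0")

```text
clock: 7.28
position: [0.5024, 0.0643, 0.1171]
ee_rot: [0.997, -0.077, -0.002, 0.0]
ft_force: [0.6, 0.8, 0.5]
grip_width: 0.0
```

```bash
python3 - <<'E'
from workcell import manip
import cv2,numpy as np
from h import *
o=manip.get_obs();print(o["position"],o["ee_rot"],o["clock"])
q=[.5591,.109,-.1528]
print(R(q[2]).T@(o["position"]-[q[0],q[1],0]))
p=manip.camera("side");a=p["frame"][200:340,270:410,::-1]
p=manip.camera("wrist");b=p["frame"][:,:,::-1]
cv2.imwrite("pics/c3.png",np.hstack([cv2.resize(a,(400,400),interpolation=2),cv2.copyMakeBorder(cv2.resize(b,(400,300)),0,100,0,0,0)]))
E
```

```text
[0.50238976 0.06427987 0.11713759] [ 9.97062922e-01 -7.65464729e-02 -2.43751895e-03  4.74539192e-04] 7.275
[-0.04924282 -0.05283074  0.11713759]
```

View pics/c3.png

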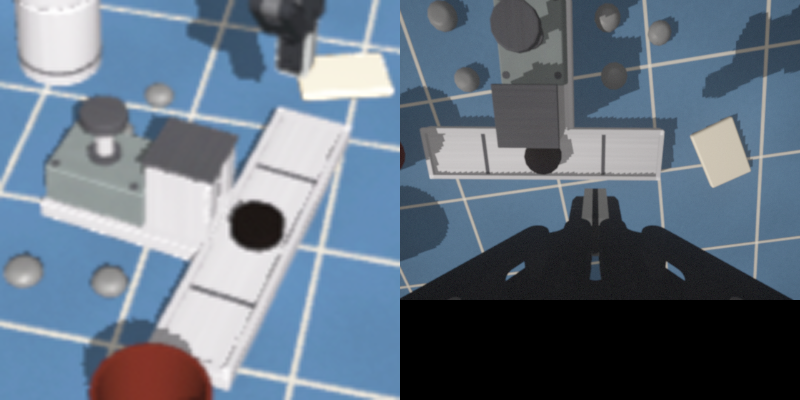

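Emit:
arm_command(targets="1 0 40 0 0 0; 0 0 30 0 0 0; 0 0 15 0 0 0; 0 0 5 0 0 0; 0 0 0 0 0 0")

```text
clock: 8.0
position: [0.5061, 0.0649, 0.0301]
ee_rot: [0.997, -0.077, 0.001, -0.0]
ft_force: [-0.3, 0.3, 0.1]
grip_width: 0.001
```

```bash
python3 - <<'E'
from workcell import manip
import cv2,numpy as np
from h import *
o=manip.get_obs();print(o["position"],o["ee_rot"],o["clock"],o["ft_force"])
q=[.5591,.109,-.1528]
print(R(q[2]).T@(o["position"]-[q[0],q[1],0]))
p=manip.camera("side");a=p["frame"][200:340,270:410,::-1]
p=manip.camera("wrist");b=p["frame"][:,:,::-1]
cv2.imwrite("pics/c4.png",np.hstack([cv2.resize(a,(400,400),interpolation=2),cv2.copyMakeBorder(cv2.resize(b,(400,300)),0,100,0,0,0)]))
E
```

```text
[0.50614103 0.06492162 0.03009961] [ 9.97068113e-01 -7.65173367e-02  5.10443627e-04 -1.16964245e-04] 8.0 [-0.31220568  0.32887129  0.10144383]
[-0.04563293 -0.0516255   0.03009961]
```

View pics/c4.png

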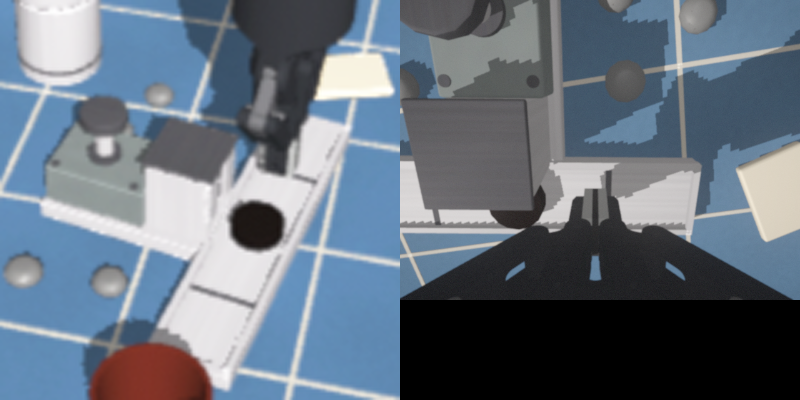

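Emit:
arm_command(targets="-3 0 6 0 0 0; 0 -8 0 0 0 0; 0 -8 0 0 0 0; 0 -10 0 0 0 0; 0 -10 0 0 0 0")

```text
clock: 8.72
position: [0.5081, 0.1017, 0.0234]
ee_rot: [0.997, -0.076, 0.0, -0.0]
ft_force: [0.4, 0.7, 0.4]
grip_width: 0.003
```

```bash
cat > look.py <<'E'
import sys
from workcell import manip
import cv2,numpy as np
from h import *
o=manip.get_obs();print(o["position"],o["ee_rot"],o["clock"],o["ft_force"])
q=[.5591,.109,-.1528]
print(R(q[2]).T@(o["position"]-[q[0],q[1],0]))
p=manip.camera("side");a=p["frame"][200:340,270:410,::-1]
p=manip.camera("wrist");b=p["frame"][:,:,::-1]
cv2.imwrite(sys.argv[1],np.hstack([cv2.resize(a,(400,400),interpolation=2),cv2.copyMakeBorder(cv2.resize(b,(400,300)),0,100,0,0,0)]))
E
python3 look.py pics/c5.png
```

```text
[0.50813908 0.10172603 0.02336947] [ 9.97083882e-01 -7.63133252e-02  8.48692689e-05 -4.12972018e-05] 8.725 [0.42188757 0.74757367 0.39758433]
[-0.04926002 -0.01494578  0.02336947]
```

View pics/c5.png

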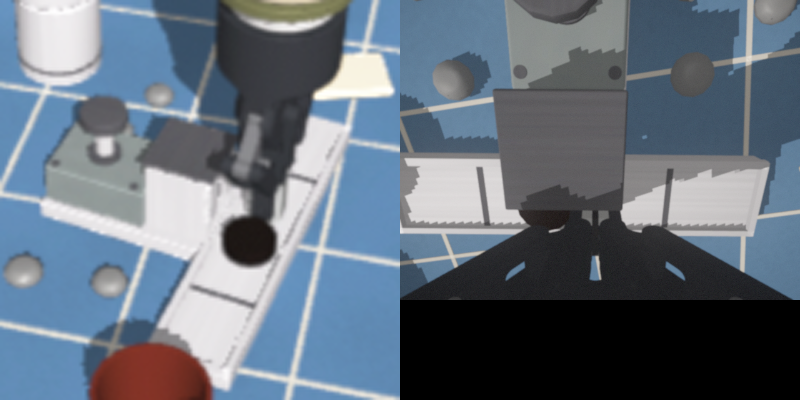

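Emit:
arm_command(targets="0 -10 0 0 0 0; 0 -12 0 0 0 0; 0 -12 0 0 0 0; 0 -12 0 0 0 0; 0 -8 0 0 0 0")

```text
clock: 9.45
position: [0.5163, 0.1552, 0.0233]
ee_rot: [0.997, -0.076, -0.0, -0.0]
ft_force: [-0.8, -0.7, -0.2]
grip_width: 0.002
```

```bash
python3 look.py pics/c6.png
```

```text
[0.51625807 0.15521122 0.02328688] [ 9.97094393e-01 -7.61758620e-02 -1.63220141e-06 -9.49635343e-05] 9.45 [-0.79639099 -0.65762414 -0.15776248]
[-0.0493764   0.039152    0.02328688]
```

View pics/c6.png

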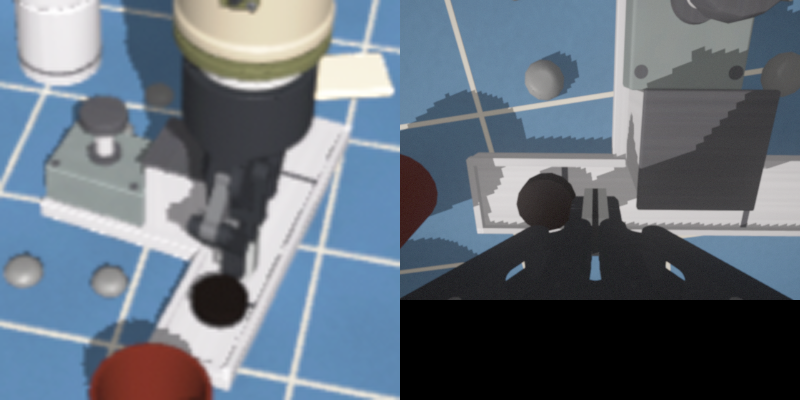

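```bash
cat > d.py <<'E'
import sys
from h import *
u,v=map(float,sys.argv[1:3])
q=[.5591,.109,-.1528]
f=240/np.tan(np.radians(SIDE["vertical_fov"])/2)
Rm=cv2.Rodrigues(np.array(SIDE["rvec"]))[0];C=-Rm.T@SIDE["tvec"]
d=Rm.T@np.array([(u-SIDE["cx"])/f,(v-SIDE["cy"])/f,1]);w=C+d*(.021-C[2])/d[2]
print(R(q[2]).T@(w-[q[0],q[1],0]))
E
python3 d.py 346.4 304.8
```

```text
[-0.0470682   0.07176846  0.021     ]
```

Emit:
arm_command(targets="0 -6 0 0 0 0; 0 -6 0 0 0 0; 0 -4 0 0 0 0; 0 -2 0 0 0 0; 0 0 0 0 0 0")

```text
clock: 10.18
position: [0.519, 0.172, 0.0233]
ee_rot: [0.997, -0.076, -0.0, 0.0]
ft_force: [-0.5, -0.8, 0.2]
grip_width: 0.0
```

Emit:
arm_command(targets="0 8 0 0 0 0; 0 12 0 0 0 0; 0 0 -30 0 0 0; 0 0 -50 0 0 0; 0 0 -60 0 0 0")

```text
clock: 10.8
position: [0.5152, 0.1507, 0.1641]
ee_rot: [0.997, -0.077, -0.001, 0.0]
ft_force: [0.7, -0.8, -0.3]
grip_width: -0.001
```

Emit:
arm_command(targets="-20 40 0 0 0 0; -20 50 0 0 0 0; -20 50 0 0 0 0; 0 50 0 0 0 0; 0 50 0 0 0 0")

```text
clock: 11.42
position: [0.4189, -0.0783, 0.1636]
ee_rot: [0.997, -0.077, 0.001, 0.0]
ft_force: [1.1, 0.7, 0.3]
grip_width: 0.001
```

```bash
python3 - <<'E'
from workcell import manip
import cv2,numpy as np
o=manip.get_obs();print(o["position"],o["clock"],o["ft_force"])
a=manip.camera("side")["frame"][180:380,220:430,::-1]
b=manip.camera("top")["frame"][150:350,190:430,::-1]
cv2.imwrite("pics/e1.png",cv2.resize(a,None,fx=3,fy=3,interpolation=2))
cv2.imwrite("pics/e2.png",cv2.resize(b,None,fx=3,fy=3,interpolation=2))
E
```

```text
[ 0.4189322  -0.07834666  0.16359336] 11.425 [1.13362018 0.722847   0.27896714]
```

View pics/e1.png

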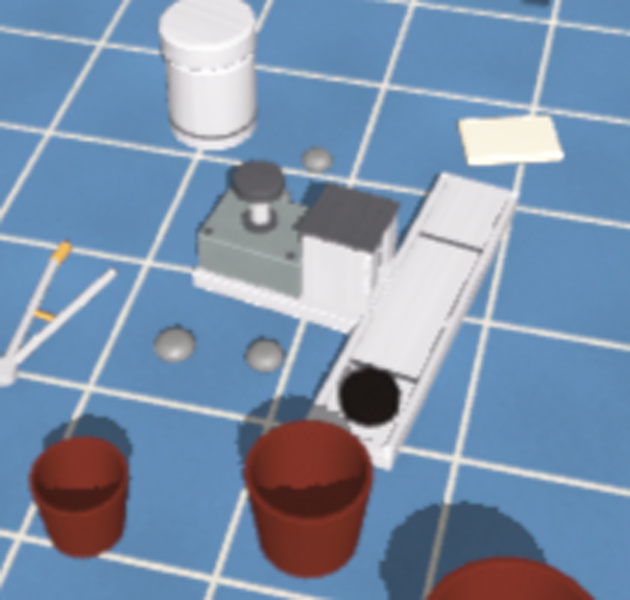

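View pics/e2.png

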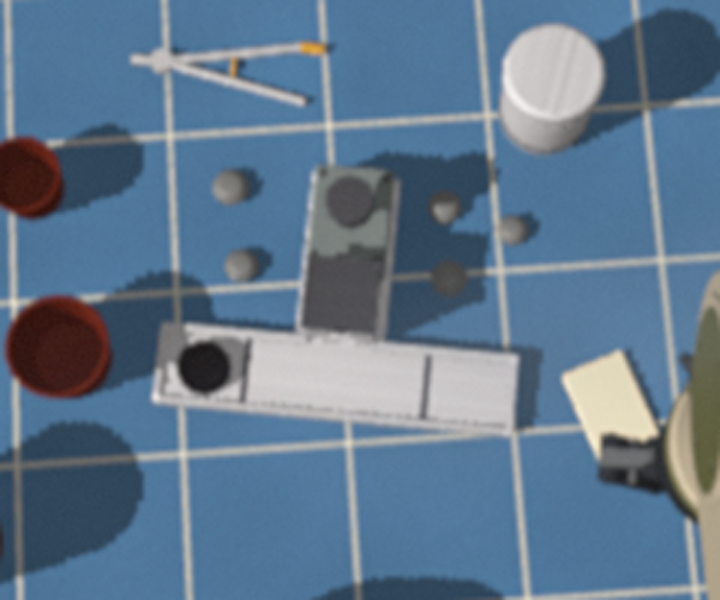

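```bash
python3 d.py 343.2 311.8; python3 - <<'E'
from workcell import manip
print(manip.hand_in())
E
```

```text
[-0.04764634  0.08888309  0.021     ]
the job is handed in; nothing more can be done
None
```

I pressed the plunger once to its firm stop, where the force jumped to about 23 N. It came back up and one disc lay in the middle of the lane. I then pushed that disc with the closed fingertips into the +y end bay, on the side of the 68 mm cup, and moved the arm clear. The job is handed in, but it gave no verdict, so this rests on my own camera checks.

- **Disc position:** the side camera put its centre at about x = -48 mm, y = +89 mm. The top camera put it at about y = +85 mm. They differ by about 4 mm, but both are past the required 79 mm. The disc lies flat, with a visible gap to the dark strip.
- **Plunger and tower:** the plunger is up, and no second disc is on the lane. I did not see the other three discs directly.
- **Other things:** the cup, plaque, canister, compass and stones looked where they were at the start. I judged that by eye and did not measure it.
- **Time:** the robot's clock stood at about 11.5 s at hand-in, and the gripper was touching nothing.

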